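# Pin the bike trailer's folding tow arm

### The arm

A 6-joint arm with a two-finger parallel gripper is mounted at the origin on the work surface. World frame = base frame: x ahead of the robot, y to its left, z up, the work surface at z = 0. Lengths are in m, angles in degrees, forces in N, time in s.
With the tool pointing down it reaches from about 0.275 to 0.825 m from the base axis. Payload 4.9 kg.
Tool frame: the origin (TCP) lies at the very end of the fingers, on their centre line; the grasp point (between the pads) lies robot.grip_point_offset behind it (robot.grip_point_offset is the distance from the TCP to the grasp point, in m); y points along the fingers, x is the direction in which the jaws open and shut, and the axes are right-handed (so a half turn about y gives the same grasp; the last joint's range is limited). The gripper opens to 85 mm and grips with 20 to 120 N. Pads are 22 mm wide; open, the fingers measure 114 mm over their backs; the gripper's body (76 mm by 85 mm) begins 54 mm behind the grasp point. The pads swing forward as they close: fully open they stand 13 mm farther back than shut.
Start: joints at [-78.564, 18.69, -11.035, 60.275, 0, 82.311], TCP at [0.18, -0.52, 0.231] pointing down, gripper open.
Joint ranges: [-152.03, 152.03], [-55.5, 102.48], [-74.3, 77.21], [-110.64, 120.58], [-84.22, 78.4], [-180, 180]. Speed limits (degrees/s): [147.25, 147.25, 180, 180, 180, 180].

### API

Orientations are given as [roll, pitch, yaw] about the fixed x, y, z axes, in that order (R = Rz(yaw) Ry(pitch) Rx(roll)).
In Python, from bench import observe, vision, ticket, robot gives the robot as it stands. The module is installed in compiled form; this text tells all that it offers.
- The arm moves only by the shell command python3 -m crank 'ROWS' [FORCE]. ROWS is JSON, a list that holds one entry, the list of rows, each a list of 7 numbers: the shift along the tool's x, y, z each as a share of 0.1 m, from -1 to 1, then the turn, a rotation vector about the tool's x, y, z each as a share of pi/2 rad, from -1 to 1, then the finger opening in mm, from 0 to 85.4. A call has exactly 8 rows; each row shifts and turns the commanded pose from where the row before left it, along the tool's axes as they then stand; what a row does not reach is not made up. A row lasts 1/8 s, in which the tool goes at most 62.5 mm and 10.7 degrees, less where a joint would pass 70% of its speed; a pose out of reach is approached as far as the arm can. A call with a number of a shift or a turn outside -1 to 1 is refused whole. A call with a gripper value outside its range is refused whole. The fingers move at their own pace and stop on an object; FORCE is the grip in N (left out, the last holds). Time passes only in rows, so rows that do not move let the fingers close, or fill a call up. It gives the time, the measured TCP pose, the force and the opening at its end, in the units of the state.
- observe(): the state, without advancing time (a new reading comes with each control period).
- vision.capture(name): name is "scene" or "side" or "wrist"; returns a dict with "img" (480x640x3 uint8, red, green, blue), "fov_y" (degrees; the focal length in pixels is half the picture's height over the tangent of half this angle, whatever the lens; pixels are square), "cx", "cy" (the principal point, pixels), "k1" (the pictures are not rectified: a ray, as slopes to the right and down, at radius r is drawn at 1 + k1 r^2 times it, then the intrinsics apply), "R" (3x3) and "t" (3): a world point X has camera coordinates R X + t; the wrist camera has in their place "mount" (4x4, takes a point from camera to tool coordinates, whose origin is the TCP and whose axes are the tool frame's). Camera axes: x right, y down, z forward; pixel columns grow to the right and rows downward; lengths in m; the calibration is good to about 2 mm. A picture is of the moment at which its call begins: read the wrist's pose just before it. There is no depth.
- ticket.job_done(): hands the job in, once; it reports no verdict.
The state is a dict: "time_s": time; "joint_positions": joint angles; "dq": joint speeds; "tau": joint torques, N m; "tcp_pos": TCP position; "eef_rot": TCP orientation; "wrist_force": force on the tool from outside, world axes, zero at the start; "ft_torque": the same for the moment, N m; "width": opening from 0.0 (shut) to 1.0 (fully open).
Only numpy, scipy, OpenCV 4.12 (cv2) and the standard library are available. Lean on these libraries where they do the work, as an engineer would, in place of code of your own. Each camera call takes 0.05 s, during which the arm holds its last target. There are 200 camera calls.

### The job

The trailer's folding tow arm has swung open on its frame. Swing it back fully home between the two ears of the lock bracket so that the holes line up, then take the longest of the three pins standing in the wooden block, push it down from above through ear, arm eye and lower ear until its collar sits on the bracket, and let go.

Things in the scene. Friction and masses are not known exactly. Their poses are not given: they have to be found in the camera images.
- tow_frame: Fixed dark steel base plate 70 (x) x 320 (y) x 8 mm; origin at the centre of its underside, z up. Arm pivot: vertical axis at x 0, y -110, top at 80 mm. Steel lock bracket on the axis x 0, y +110: two level ears 62 x 56 mm at heights 30-40 and 75-85 mm with 26 mm through holes, a back wall at x +34 to +44, open towards -x; free below down to the plate.
- tow_arm (a joint): Tow arm's hinge at the frame's pivot (rad). 0 = home at its end stop, arm along the frame's +y, eye in line with the ear holes. Positive = swung open, eye towards the frame's -x; at most 0.75. Slight friction (0.1 N m): stays where left. Aluminium bar 26 mm wide at heights 48-64 mm; round end eye 46 mm across with a 26 mm vertical hole, 220 mm from the pivot.
- lock_hole (a point): Centre of the mouth of the upper ear's 26 mm hole, at the ear's top face, 85 mm above the stool top; axes as tow_frame.
- long_pin: Tallest and longest of 3 steel pins upright in a 40 mm high wooden block. Origin at its foot, z up. Round: 16 mm shank 0-70 mm (lowest 12 tapers to 6 mm), 36 mm collar 70-75, 26 mm grip 75-111. Starts 34 mm deep in a loose hole, foot 6 mm above the stool top, x axis along the row; neighbours (short pin, top at 91 mm; hex bolt) at 60 mm spacing, order varies. 0.18 kg.

How it is judged:
By the outcome, as a careful person would: the job done as asked, in the order asked, and still so for the second after the job is handed in, with the robot touching nothing.
It also fails if it takes over 64 s, if anything falls off the work surface, if the arm or the gripper's body presses on something with over 40 N, if the wrist force passes 120 N, or if a joint passes its speed limit or range.

## Working session

There is one attempt and no reset: what is moved stays moved. The work goes in short steps, Python scripts to look and compute and a shell command to move; the robot and the scene stay as the last step left them, time stands still between calls to the robot, and variables do not carry over. Pictures are saved under pics/ and viewed, about 8 in all and at most 12, crops included, and the job is handed in when it is done.

```bash
mkdir -p pics
cat > h.py <<'E'
import numpy as np, cv2
from scipy.spatial.transform import Rotation as Ro
from bench import observe, vision, ticket, robot
def K(c):
    f=240/np.tan(np.radians(c["fov_y"])/2); return f
def cap(name):
    s=observe(); c=vision.capture(name)
    if name=="wrist":
        T=np.eye(4); T[:3,:3]=Ro.from_euler('xyz',s["eef_rot"],degrees=True).as_matrix(); T[:3,3]=s["tcp_pos"]
        M=T@np.array(c["mount"]); c["Rw"]=M[:3,:3]; c["o"]=M[:3,3]
    else:
        R=np.array(c["R"]); c["Rw"]=R.T; c["o"]=-R.T@np.array(c["t"])
    return c
def ray(c,u,v):
    f=K(c); d=np.array([(u-c["cx"])/f,(v-c["cy"])/f]); rd=np.hypot(*d); r=rd
    for _ in range(30): r=rd/(1+c["k1"]*r*r)
    d=d*(r/rd if rd>0 else 1); w=c["Rw"]@np.array([d[0],d[1],1]); return w/np.linalg.norm(w)
def onz(c,u,v,z):
    w=ray(c,u,v); return c["o"]+w*(z-c["o"][2])/w[2]
def tri(c1,p1,c2,p2):
    a,b=ray(c1,*p1),ray(c2,*p2); A=np.stack([a,-b],1); s=np.linalg.lstsq(A,c2["o"]-c1["o"],rcond=None)[0]
    P,Q=c1["o"]+a*s[0],c2["o"]+b*s[1]; return (P+Q)/2,np.linalg.norm(P-Q)
def proj(c,X):
    p=c["Rw"].T@(np.array(X)-c["o"]); d=p[:2]/p[2]; d=d*(1+c["k1"]*(d@d)); return d*K(c)+[c["cx"],c["cy"]]
def save(c,n): cv2.imwrite(f"pics/{n}.png",c["img"][:,:,::-1])
E
python3 - <<'E'
from h import *
print(observe(), robot.grip_point_offset)
for n in("scene","side"):
    c=cap(n); save(c,n+"0"); print(n,c["o"],c["fov_y"],c["k1"])
E
```

```text
{'time_s': 0.0, 'joint_positions': array([-7.85640894e+01,  1.87343505e+01, -1.10921952e+01,  6.02748433e+01,
       -1.19490024e-03,  8.23113307e+01]), 'dq': array([-0.01160802,  0.08834195,  0.01982404,  0.04333178,  0.02722994,
       -0.11779189]), 'tau': array([ 6.48525966e-04, -4.43402731e+01,  2.62439668e+01,  1.56246551e-02,
       -6.92468598e-05, -1.26490370e-06]), 'tcp_pos': array([ 0.18008362, -0.51905929,  0.23047995]), 'eef_rot': array([-89.9876193 ,   0.10063726, -70.87540817]), 'wrist_force': array([-0.73349125, -0.32985108, -0.04460784]), 'ft_torque': array([ 0.00129835, -0.04954081, -0.02096568]), 'width': 1.002797094466509} 0.0187
scene [ 1.12543159 -0.43188821  0.6442362 ] 46.247764892981586 -0.045263808326613655
side [ 0.49882418 -0.58479909  0.65552677] 47.53055492081757 -0.12350980976707243
```

View pics/scene0.png

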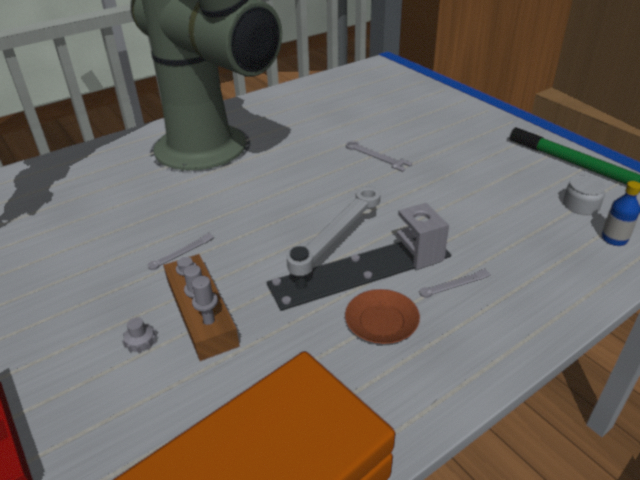

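View pics/side0.png

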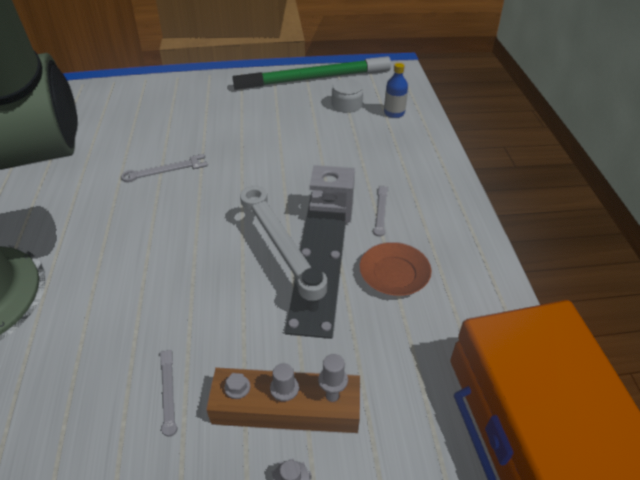

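The scene view shows the frame in mid-table with the arm swung open. The bracket hole is at about (423,217), the pivot at (299,255), the eye at (369,199), and the tallest pin is the nearest in the block, top at about (202,283). The side view shows the same things: hole (331,177), pivot (314,280), eye (254,194), long pin top (333,361).

Run:
```python
from h import *
a,b=cap("scene"),cap("side")
for n,p,q,z in[("hole",(423,217),(331,177),.085),("pivot",(299,254),(314,279),.08),("eye",(369,198),(254,194),.064),("pintop",(202,283),(333,361),.117),("mid",(187,268),(284,370),.091)]:
    print(n,onz(a,*p,z).round(4),onz(b,*q,z).round(4),tri(a,p,b,q)[0].round(4),tri(a,p,b,q)[1].round(4))
W=np.hstack([cv2.resize(a["img"][170:320,260:460],(400,300),interpolation=2),cv2.resize(b["img"][155:305,220:420],(400,300),interpolation=2)])
W2=np.hstack([cv2.resize(a["img"][230:380,130:330],(400,300),interpolation=2),cv2.resize(b["img"][330:480,200:400],(400,300),interpolation=2)])
save({"img":np.vstack([W,W2])},"crop0")
```

```text
hole [0.5996 0.1356 0.085 ] [0.5966 0.1291 0.085 ] [0.5973 0.1372 0.0809] 0.0037
pivot [ 0.5495 -0.081   0.08  ] [ 0.5462 -0.0882  0.08  ] [ 0.5464 -0.0807  0.0749] 0.0049
eye [0.4778 0.119  0.064 ] [0.466  0.1235 0.064 ] [0.466  0.1303 0.0554] 0.0046
pintop [ 0.5585 -0.2456  0.117 ] [ 0.5524 -0.2467  0.117 ] [ 0.553  -0.2437  0.112 ] 0.0002
mid [ 0.487  -0.2399  0.091 ] [ 0.4954 -0.2368  0.091 ] [ 0.4956 -0.2421  0.0988] 0.0009
```

View pics/crop0.png

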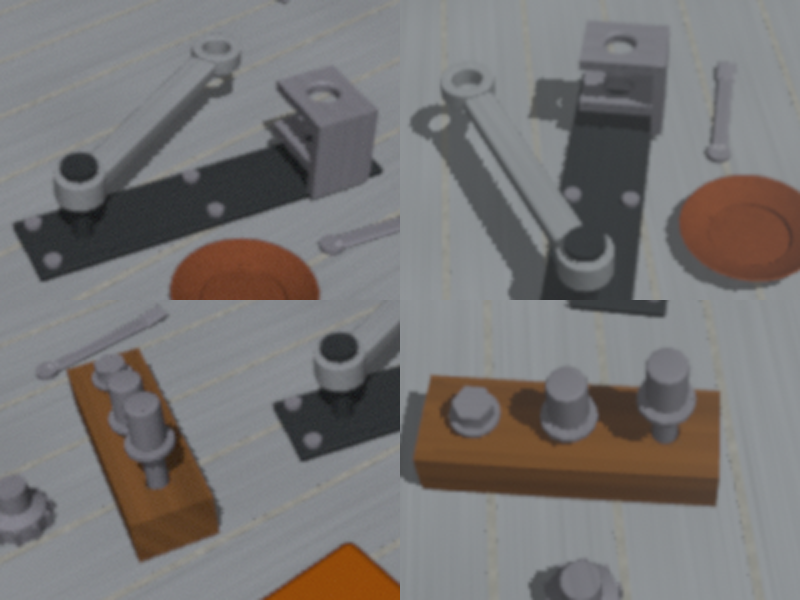

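```bash
cat >> h.py <<'E'
def shift(P,yaw=None):
    s=observe(); R=Ro.from_euler('xyz',s["eef_rot"],degrees=True).as_matrix()
    d=R.T@(np.array(P)-s["tcp_pos"]); print("t",s["time_s"],"tcp",s["tcp_pos"].round(4),"rot",s["eef_rot"].round(2),"tool shift (x0.1m)",(d*10).round(3),"rows",np.linalg.norm(d)/.0625)
    if yaw is not None: print("ty turn share", (-(yaw-s["eef_rot"][2])/90).round(3))
E
python3 -m crank '[[[-0.55,-0.12,0,0,0.089,0,0],[-0.55,-0.12,0,0,0.089,0,0],[-0.55,-0.12,0,0,0.089,0,0],[-0.55,-0.12,0,0,0.089,0,0],[-0.4,-0.1,0.45,0,0,0,0],[-0.4,-0.1,0.45,0,0,0,0],[-0.4,-0.1,0.45,0,0,0,0],[-0.4,-0.1,0.45,0,0,0,0]]]' 40
python3 -c "
from h import *
shift([.47,.0,.36],-103)"
```

```text
time_s: 1.2
tcp_pos: [0.3661, -0.187, 0.3198]
eef_rot: [-90.0, -0.0, -102.9]
wrist_force: [1.0, -0.8, 1.2]
width: -0.0
t 1.2 tcp [ 0.3661 -0.187   0.3198] rot [-8.9950e+01 -4.0000e-02 -1.0291e+02] tool shift (x0.1m) [-2.055 -0.403  0.596] rows 3.4830675525747856
ty turn share 0.001
```

```bash
python3 -m crank '[[[-0.4,-0.07,0.12,0,0,0,0],[-0.4,-0.07,0.12,0,0,0,0],[-0.4,-0.07,0.12,0,0,0,0],[-0.4,-0.07,0.12,0,0,0,0],[-0.4,-0.07,0.12,0,0,0,0],[0,0,0,0,0,0,0],[0,0,0,0,0,0,0],[0,0,0,0,0,0,0]]]'
python3 -c "
from h import *
c=cap('wrist');save(c,'w1');print(c['o'],c['fov_y'],c['Rw'].round(2))
for X in([.598,.133,.085],[.548,-.085,.08],[.47,.122,.064]): print(proj(c,X))"
```

```text
time_s: 2.2
tcp_pos: [0.4643, -0.0207, 0.354]
eef_rot: [-90.0, 0.6, -102.0]
wrist_force: [0.5, -0.0, 0.9]
width: -0.001
[ 0.53727962 -0.03835909  0.49608163] 68.74646162427464 [[-0.21 -0.93 -0.29]
 [-0.98  0.2   0.07]
 [-0.01  0.3  -0.95]]
[171.38652631 115.3745321 ]
[371.01937713 117.49270691]
[219.5916719  218.18602145]
```

View pics/w1.png

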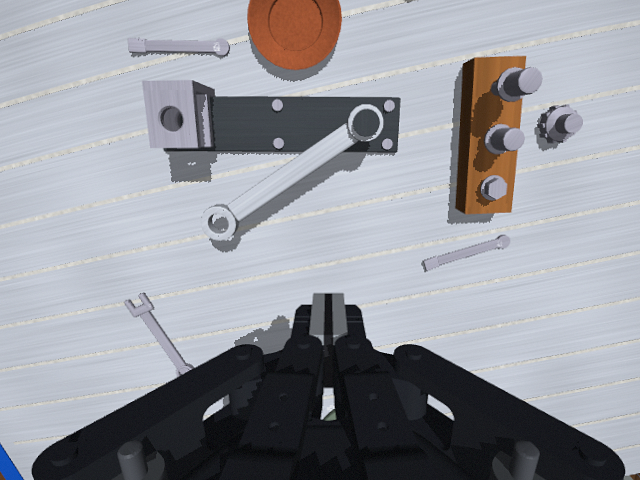

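The wrist view shows the frame from above: hole (171.5,118), pivot (366,122), eye (219,222) and long pin top (530,81), within a few pixels of the predictions.

Run:
```python
from h import *
c=cap('wrist')
h,p,e,l,m=[onz(c,*q) for q in((171.5,118,.085),(366,122,.08),(219,222,.064),(530,81,.117),(509,139,.091))]
print(h,p,e,l,m)
d=h-p;ey=np.array([d[0],d[1],0])/np.hypot(*d[:2]);ex=np.array([ey[1],-ey[0],0]);print("dist",np.hypot(*d[:2]),"yaw",np.degrees(np.arctan2(ex[1],ex[0])))
a=e-p;print("arm",np.hypot(*a[:2]),np.arctan2(-(a@ex),a@ey)); o=(h+p)/2;o[2]=0;print("origin",o)
print("row",l-m)
for x in(-.165,-.03): 
  P=o+ex*x+ey*.035; P[2]=.048; print(P); shift(P,np.degrees(np.arctan2(ex[1],ex[0]))-90)
```

```text
[0.5954735 0.1338337 0.085    ] [ 0.54456512 -0.07863852  0.08      ] [0.46552821 0.12426657 0.064     ] [ 0.54958128 -0.24363328  0.117     ] [ 0.49447801 -0.23066593  0.091     ]
dist 0.2184859519415453 yaw -13.474069672555062
arm 0.21775516021218133 0.606611933833183
origin [0.57001931 0.02759759 0.        ]
row [ 0.05510327 -0.01296735  0.026     ]
[0.41771605 0.1000801  0.048     ]
t 2.3 tcp [ 0.4644 -0.0206  0.3542] rot [ -90.02    0.61 -102.  ] tool shift (x0.1m) [-1.051  3.074 -0.707] rows 5.31876145249061
ty turn share 0.016
[0.54900023 0.06862439 0.048     ]
t 2.3 tcp [ 0.4644 -0.0206  0.3542] rot [ -90.02    0.61 -102.  ] tool shift (x0.1m) [-1.016  3.073  0.643] rows 5.279221389330383
ty turn share 0.016
```

```bash
python3 -m crank '[[[-0.35,0.05,-0.24,0,0.016,0,0],[-0.35,0.05,-0.24,0,0,0,0],[-0.35,0.05,-0.23,0,0,0,0],[0,0.58,0,0,0,0,0],[0,0.58,0,0,0,0,0],[0,0.58,0,0,0,0,0],[0,0.58,0,0,0,0,0],[0,0.58,0,0,0,0,0]]]'
python3 -c "
from h import *
shift([.549,.0686,.048],-103.5)"
```

```text
time_s: 3.3
tcp_pos: [0.4048, 0.0387, 0.052]
eef_rot: [-90.0, 4.2, -98.1]
wrist_force: [0.5, -0.1, 0.5]
width: -0.002
t 3.3 tcp [0.4048 0.0387 0.052 ] rot [-89.95   4.25 -98.14] tool shift (x0.1m) [-0.496  0.078  1.385] rows 2.356825715428574
ty turn share 0.06
```

```bash
python3 -c "
from h import *
s=observe();print(s['joint_positions'].round(1),s['dq'].round(1))"
```

```text
[ -8.2  17.  -45.7  27.3   4.2 179.9] [  1.2  46.9 -29.5 -77.3   0.9   0. ]
```

Joint 6 ran into its 180° limit, so I'll use the equivalent half-turned yaw (+76.5).

```bash
python3 -m crank '[[[0,-0.3,0,0,-0.118,0,0],[0,0,0,0,-0.118,0,0],[0,0,0,0,-0.118,0,0],[0,0,0,0,-0.118,0,0],[0,0,0,0,-0.118,0,0],[0,0,0,0,-0.118,0,0],[0,0,0,0,-0.118,0,0],[0,0,0,0,-0.118,0,0]]]'
python3 -m crank '[[[0,0,0,0,-0.118,0,0],[0,0,0,0,-0.118,0,0],[0,0,0,0,-0.118,0,0],[0,0,0,0,-0.118,0,0],[0,0,0,0,-0.118,0,0],[0,0,0,0,-0.118,0,0],[0,0,0,0,-0.118,0,0],[0,0,0,0,-0.05,0,0]]]'
cat >> h.py <<'E'
def to(P,yaw):
    shift(P); s=observe(); R=Ro.from_euler('xyz',s["eef_rot"],degrees=True); T=Ro.from_euler('xyz',[-90,0,yaw],degrees=True)
    print("turn shares",((R.inv()*T).as_rotvec()/(np.pi/2)).round(4),"f",s["wrist_force"].round(1),"w",s["width"].round(3))
E
python3 -c "
from h import *
to([.4177,.1001,.048],76.5)"
```

```text
time_s: 4.3
tcp_pos: [0.4043, 0.0365, 0.0833]
eef_rot: [-85.8, 0.4, -12.8]
wrist_force: [-0.6, 0.4, -0.2]
width: 0.001
time_s: 5.3
tcp_pos: [0.4043, 0.0365, 0.0833]
eef_rot: [-88.8, -4.1, 65.8]
wrist_force: [0.5, -1.0, -0.6]
width: -0.001
t 5.3 tcp [0.4043 0.0365 0.0833] rot [-88.79  -4.07  65.78] tool shift (x0.1m) [0.609 0.4   0.13 ] rows 1.1835083740476615Traceback (most recent call last):
  File "<string>", line 3, in <module>
    to([.4177,.1001,.048],76.5)
    ~~^^^^^^^^^^^^^^^^^^^^^^^^^
  File "h.py", line 32, in to
    print("turn shares",((R.inv()*T).as_rotvec()/(np.pi/2)).round(4),"f",s["wrist_force"].round(1),"w",s["width"].round(3))
                                                                                                       ^^^^^^^^^^^^^^^^
AttributeError: 'float' object has no attribute 'round'
```

```bash
sed -i 's/s\["width"\].round(3)/round(float(s["width"]),3)/' h.py; python3 -c "
from h import *
to([.4177,.1001,.048],76.5)"
```

```text
t 5.3 tcp [0.4043 0.0365 0.0833] rot [-88.79  -4.07  65.78] tool shift (x0.1m) [0.609 0.4   0.13 ] rows 1.1835083740476615
turn shares [-0.0092 -0.1185  0.0464] f [ 0.5 -1.  -0.6] w -0.001
```

```bash
python3 -m crank '[[[0,0,0,-0.0092,-0.1185,0.0464,0],[0,0,0,0,0,0,0],[0.32,0.18,0,0,0,0,0],[0.33,0.17,0.02,0,0,0,0],[0,0,-0.2,0,0,0,0],[0,0,-0.2,0,0,0,0],[0,0,-0.2,0,0,0,0],[0,0,-0.2,0,0,0,0]]]'
python3 -c "
from h import *
to([.549,.0686,.048],76.5)"
```

```text
time_s: 6.3
tcp_pos: [0.4957, 0.0804, 0.048]
eef_rot: [-89.8, -0.3, 75.5]
wrist_force: [-0.5, 0.7, 0.2]
width: -0.004
t 6.3 tcp [0.4957 0.0804 0.048 ] rot [-89.8   -0.32  75.48] tool shift (x0.1m) [ 0.019 -0.001 -0.546] rows 0.8740312697929091
turn shares [-0.0021 -0.0113  0.0036] f [-0.5  0.7  0.2] w -0.004
```

```bash
python3 -m crank '[[[0,0,-0.1,0,-0.011,0,0],[0,0,-0.1,0,0,0,0],[0,0,-0.1,0,0,0,0],[0,0,-0.08,0,0,0,0],[0,0,-0.06,0,0,0,0],[0,0,-0.05,0,0,0,0],[0,0,-0.04,0,0,0,0],[0,0,-0.03,0,0,0,0]]]'
python3 -c "
from h import *
to([.5549,.0672,.048],76.5)
o=np.array([.570,.0276]);d=observe()['tcp_pos'][:2]-o;print('frame',d@[.9725,-.233],d@[.233,.9725])
c=cap('wrist');save(c,'w2')"
```

```text
time_s: 7.3
tcp_pos: [0.5505, 0.0678, 0.0482]
eef_rot: [-89.9, -0.3, 76.7]
wrist_force: [0.4, -0.0, 0.3]
width: -0.004
t 7.3 tcp [0.5505 0.0678 0.0482] rot [-89.92  -0.27  76.69] tool shift (x0.1m) [ 0.004  0.002 -0.044] rows 0.07101599262844746
turn shares [-0.0009  0.0021  0.003 ] f [ 0.4 -0.   0.3] w -0.004
frame -0.028324612427332602 0.034580089691671506
```

View pics/w2.png

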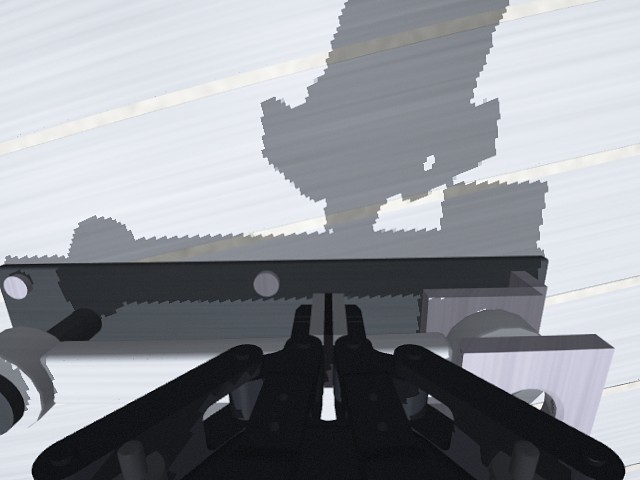

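The wrist view shows the arm nearly home with the eye between the ears. I'll push on in small steps until the force rises.

```bash
python3 -m crank '[[[0,0,-0.015,0,0,0,0],[0,0,-0.015,0,0,0,0],[0,0,-0.01,0,0,0,0],[0,0,-0.01,0,0,0,0],[0,0,0,0,0,0,0],[0,0,0,0,0,0,0],[0,0,0,0,0,0,0],[0,0,0,0,0,0,0]]]'
python3 -c "
from h import *
o=np.array([.570,.0276]);d=observe()['tcp_pos'][:2]-o;print('frame',d@[.9725,-.233],d@[.233,.9725])"
```

```text
time_s: 8.35
tcp_pos: [0.5525, 0.0674, 0.0479]
eef_rot: [-89.6, -0.3, 76.7]
wrist_force: [-8.1, 2.8, 5.0]
width: -0.001
frame -0.026307805116407186 0.034590319308224704
```

```bash
python3 -m crank '[[[0,0,0.1,0,0,0,0],[0,0,0.3,0,0,0,0],[0,0,0.3,0,0,0,0],[0,-0.6,0,0,-0.05,0,0],[0,-0.6,0,0,-0.05,0,0],[-0.3,-0.5,0,0,0,0,0],[-0.6,-0.1,0,0,0,0,60],[-0.6,0,0,0,0,0,60]]]'
python3 -c "
from h import *
to([.552,-.245,.24],86)"
```

```text
time_s: 9.35
tcp_pos: [0.4771, -0.0695, 0.2296]
eef_rot: [-90.3, -0.2, 85.8]
wrist_force: [0.7, 0.4, -0.2]
width: 0.416
t 9.35 tcp [ 0.4771 -0.0695  0.2296] rot [-90.27  -0.17  85.77] tool shift (x0.1m) [-1.695 -0.105 -0.877] rows 3.057385829696233
turn shares [ 0.003  -0.0026  0.0019] f [ 0.7  0.4 -0.2] w 0.416
```

```bash
python3 -m crank '[[[-0.42,-0.025,-0.22,0,0,0,60],[-0.42,-0.025,-0.22,0,0,0,60],[-0.42,-0.025,-0.22,0,0,0,60],[-0.42,-0.025,-0.22,0,0,0,60],[0,0,0,0,0,0,60],[0,0,0,0,0,0,60],[0,0,0,0,0,0,60],[0,0,0,0,0,0,60]]]'
python3 -c "
from h import *
to([.552,-.245,.24],86)
c=cap('wrist');s=cap('side');t=cap('scene')
print(proj(c,[.552,-.245,.117]))
L=cv2.resize(c['img'][100:400,170:470],(400,400)); 
A=cv2.resize(s['img'][150:250,280:380],(400,400),interpolation=2)
save({'img':np.hstack([L,A])},'w3')"
```

```text
time_s: 10.35
tcp_pos: [0.5508, -0.2409, 0.237]
eef_rot: [-90.0, -0.3, 85.8]
wrist_force: [-1.2, -0.8, 0.5]
width: 0.704
t 10.35 tcp [ 0.5508 -0.2409  0.237 ] rot [-89.97  -0.27  85.75] tool shift (x0.1m) [-0.04  -0.03  -0.015] rows 0.08306915771475298
turn shares [-0.0003 -0.0027  0.003 ] f [-1.2 -0.8  0.5] w 0.704
[322.4878285  240.91614973]
```

View pics/w3.png

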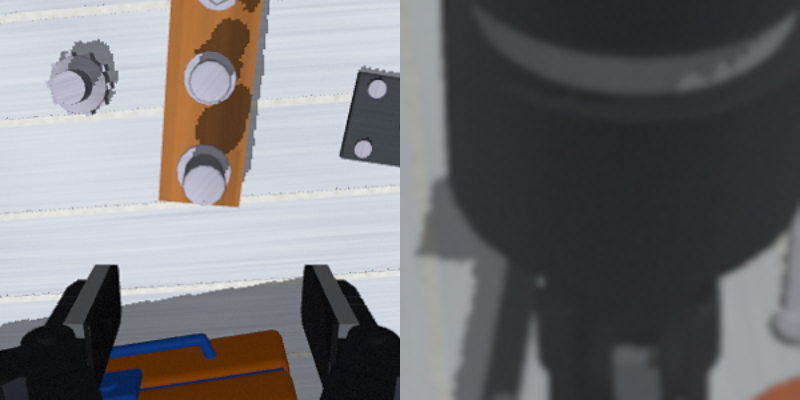

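The crop shows the long pin's top at pixel (323.7,238), against a predicted (322.5,241).

```bash
python3 -c "
from h import *
c=cap('wrist');P=onz(c,323.75,238,.117);print(P);P[2]=.085;to(P,86)"
```

```text
[ 0.54984627 -0.24428039  0.117     ]
t 10.55 tcp [ 0.551  -0.2415  0.2369] rot [-89.98  -0.27  85.72] tool shift (x0.1m) [-0.036  1.519  0.009] rows 2.431483281411854
turn shares [-0.0003 -0.0031  0.003 ] f [-0.2  0.1  0. ] w 0.7
```

```bash
python3 -m crank '[[[-0.036,0.3,0.009,0,0,0,60],[0,0.4,0,0,0,0.003,60],[0,0.4,0,0,0,0,60],[0,0.25,0,0,0,0,60],[0,0.1,0,0,0,0,60],[0,0.07,0,0,0,0,60],[0,0,0,0,0,0,60],[0,0,0,0,0,0,60]]]'
python3 -m crank '[[[0,0,0,0,0,0,15],[0,0,0,0,0,0,15],[0,0,0,0,0,0,15],[0,0,0,0,0,0,15],[0,0,0,0,0,0,15],[0,0,0,0,0,0,15],[0,0,0,0,0,0,15],[0,0,0,0,0,0,15]]]' 40
```

```text
time_s: 11.55
tcp_pos: [0.5504, -0.2454, 0.0857]
eef_rot: [-90.1, 0.0, 85.7]
wrist_force: [-0.2, -0.7, -0.3]
width: 0.7
time_s: 12.55
tcp_pos: [0.5501, -0.2454, 0.0853]
eef_rot: [-90.0, 0.0, 85.7]
wrist_force: [-2.0, -0.9, 5.8]
width: 0.292
```

```bash
python3 -m crank '[[[0,-0.05,0,0,0,0,15],[0,-0.15,0,0,0,0,15],[0,-0.3,0,0,0,0,15],[0,-0.4,0,0,0,0,15],[0,-0.4,0,0,0,0,15],[0,0,0,0,0,0,15],[0,0,0,0,0,0,15],[0,0,0,0,0,0,15]]]' 60
python3 -c "
from h import *
to([.596,.134,.22],86)"
```

```text
time_s: 13.55
tcp_pos: [0.5487, -0.2443, 0.213]
eef_rot: [-89.8, -0.1, 85.7]
wrist_force: [-0.2, 0.0, -1.5]
width: 0.283
t 13.55 tcp [ 0.5487 -0.2443  0.213 ] rot [-89.78  -0.11  85.69] tool shift (x0.1m) [ 3.808 -0.064 -0.187] rows 6.100705397525693
turn shares [-0.0025 -0.0035  0.0012] f [-0.2  0.  -1.5] w 0.283
```

```bash
python3 -m crank '[[[0.3,-0.01,-0.02,0,0,0,15],[0.5,-0.01,-0.03,0,0,0,15],[0.5,-0.01,-0.03,0,0,0,15],[0.5,-0.01,-0.03,0,0,0,15],[0.5,-0.01,-0.03,0,0,0,15],[0.5,-0.01,-0.03,0,0,0,15],[0.3,0,-0.02,0,0,0,15],[0,0,0,0,0,0,15]]]'
python3 -m crank '[[[0,0,0,0,0,0,15],[0,0,0,0,0,0,15],[0,0,0,0,0,0,15],[0,0,0,0,0,0,15],[0,0,0,0,0,0,15],[0,0,0,0,0,0,15],[0,0,0,0,0,0,15],[0,0,0,0,0,0,15]]]'
python3 -c "
from h import *
to([.596,.134,.22],86)
c=cap('wrist');save(c,'w4'); t=observe()['tcp_pos']
print(proj(c,[.5955,.134,.085]),proj(c,t-[0,0,.0793]))"
```

```text
time_s: 14.55
tcp_pos: [0.5912, 0.0649, 0.2192]
eef_rot: [-89.8, -0.0, 85.9]
wrist_force: [0.0, -1.0, -2.8]
width: 0.283
time_s: 15.55
tcp_pos: [0.5921, 0.0627, 0.2208]
eef_rot: [-90.0, -0.0, 85.7]
wrist_force: [0.3, -0.2, -2.9]
width: 0.28
t 15.55 tcp [0.5921 0.0627 0.2208] rot [-8.996e+01 -1.000e-02  8.569e+01] tool shift (x0.1m) [0.714 0.008 0.015] rows 1.142399968552215
turn shares [-0.0004 -0.0035  0.0001] f [ 0.3 -0.2 -2.9] w 0.28
[415.11902437 231.3274726 ] [328.41857997 256.15240814]
```

View pics/w4.png

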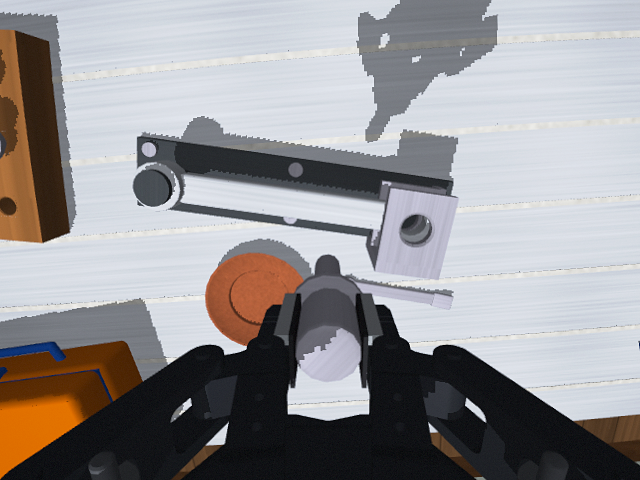

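The wrist view shows the ear hole at (416,229) and the arm home beneath it, with concentric rims visible through the hole. The pin tip is at about (327,257), hanging straight.

```bash
python3 -c "
from h import *
s=observe()
c=cap('wrist');h=onz(c,416,229,.085);p=onz(c,154,187,.08);print(h,p,np.hypot(*(h-p)[:2]))
f=onz(c,327.3,257,s['tcp_pos'][2]-.0793);print('tip off',f-s['tcp_pos'])
h2=h-(f-s['tcp_pos']);h2[2]=.19;to(h,86);to(h2,86)
g=cv2.resize(c['img'][199:259,386:446],(480,480),interpolation=2);save({'img':g},'w5')"
```

```text
[0.59355123 0.13468811 0.085     ] [ 0.54321266 -0.07539109  0.08      ] 0.21602602702843762
tip off [ 0.00051547 -0.00083438 -0.0793    ]
t 15.65 tcp [0.5921 0.0627 0.2208] rot [-8.996e+01 -1.000e-02  8.569e+01] tool shift (x0.1m) [0.719 1.358 0.039] rows 2.4586672053835543
turn shares [-0.0004 -0.0034  0.0001] f [-0.4 -0.3 -1.3] w 0.278
t 15.65 tcp [0.5921 0.0627 0.2208] rot [-8.996e+01 -1.000e-02  8.569e+01] tool shift (x0.1m) [0.727 0.308 0.045] rows 1.2649069599193847
turn shares [-0.0004 -0.0034  0.0001] f [-0.4 -0.3 -1.3] w 0.278
```

View pics/w5.png

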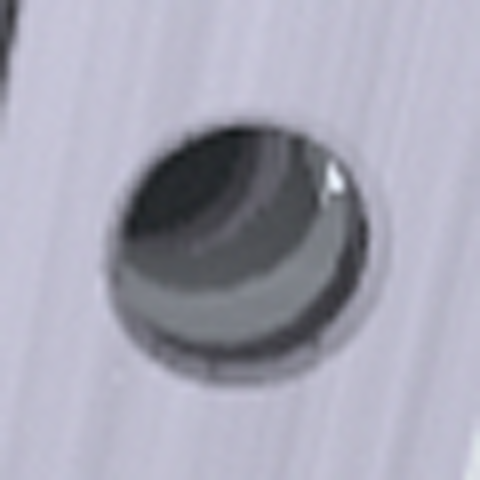

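The hole centre in the crop is pixel (416.2,230.6), and the eye and lower-ear rims line up under it. Now moving over it and starting down.

```bash
python3 -m crank '[[[0.36,0,0.015,0,0,0,15],[0.36,0,0.015,0,0,0,15],[0,0.2,0,0,0,0,15],[0,0.2,0,0,0,0,15],[0,0,0,0,0,0,15],[0,0,0,0,0,0,15],[0,0,0,0,0,0,15],[0,0,0,0,0,0,15]]]'
python3 -c "
from h import *
to([.5945,.1345,.15],86)"
```

```text
time_s: 16.65
tcp_pos: [0.595, 0.1346, 0.1816]
eef_rot: [-90.0, -0.0, 85.7]
wrist_force: [0.2, 0.0, -2.9]
width: 0.284
t 16.65 tcp [0.595  0.1346 0.1816] rot [-9.003e+01 -2.000e-02  8.567e+01] tool shift (x0.1m) [-0.001  0.316  0.005] rows 0.5050345745484481
turn shares [ 0.0004 -0.0036  0.0003] f [ 0.2  0.  -2.9] w 0.284
```

```bash
python3 -m crank '[[[0,0.06,0,0,0,0,15],[0,0.06,0,0,0,0,15],[0,0.06,0,0,0,0,15],[0,0.06,0,0,0,0,15],[0,0.06,0,0,0,0,15],[0,0.06,0,0,0,0,15],[0,0,0,0,0,0,15],[0,0,0,0,0,0,15]]]'
```

```text
time_s: 17.65
tcp_pos: [0.5946, 0.1347, 0.1449]
eef_rot: [-90.0, -0.0, 85.7]
wrist_force: [0.4, 0.2, -2.5]
width: 0.284
```

```bash
python3 -m crank '[[[0,0.06,0,0,0,0,15],[0,0.06,0,0,0,0,15],[0,0.06,0,0,0,0,15],[0,0.06,0,0,0,0,15],[0,0.06,0,0,0,0,15],[0,0.06,0,0,0,0,15],[0,0,0,0,0,0,15],[0,0,0,0,0,0,15]]]'
```

```text
time_s: 18.65
tcp_pos: [0.5942, 0.1347, 0.1086]
eef_rot: [-89.9, -0.0, 85.7]
wrist_force: [-1.4, -0.1, -2.7]
width: 0.286
```

```bash
python3 -m crank '[[[0,0.05,0,0,0,0,15],[0,0.04,0,0,0,0,15],[0,0.03,0,0,0,0,15],[0,0.02,0,0,0,0,15],[0,0.02,0,0,0,0,15],[0,0,0,0,0,0,15],[0,0,0,0,0,0,15],[0,0,0,0,0,0,15]]]'
```

```text
time_s: 19.65
tcp_pos: [0.5947, 0.1347, 0.0946]
eef_rot: [-90.0, -0.0, 85.7]
wrist_force: [-4.8, 0.2, 9.0]
width: 0.276
```

Contact at z 0.0946 matches the seated height I calculated (0.0943). Releasing and backing off.

```bash
python3 -m crank '[[[0,0,0,0,0,0,50],[0,0,0,0,0,0,50],[0,0,0,0,0,0,50],[0,0,0,0,0,0,50],[0,0,0,0,0,0,50],[0,-0.1,0,0,0,0,50],[0,-0.3,0,0,0,0,50],[0,-0.4,0,0,0,0,50]]]'
python3 -m crank '[[[0,-0.4,0,0,0,0,50],[-0.3,-0.3,0.3,0,0,0,50],[-0.3,0,0.4,0,0,0,50],[-0.3,0,0.4,0,0,0,50],[-0.3,0,0.4,0,0,0,50],[-0.3,0,0.4,0,0,0,50],[0,0,0,0,0,0,50],[0,0,0,0,0,0,50]]]'
python3 -c "
from h import *
s=observe();print(s['tcp_pos'],s['wrist_force'])
a=cap('scene');b=cap('side')
for c in(a,b): print(proj(c,[.595,.134,.126]),proj(c,[.595,.134,.087]))
save({'img':np.hstack([cv2.resize(a['img'][160:280,340:490],(400,320),interpolation=2),cv2.resize(b['img'][120:240,250:400],(400,320),interpolation=2)])},'f')"
```

```text
time_s: 20.65
tcp_pos: [0.5938, 0.1346, 0.1734]
eef_rot: [-89.9, 0.0, 85.7]
wrist_force: [1.0, 0.2, -0.6]
width: 0.583
time_s: 21.65
tcp_pos: [0.3948, -0.0008, 0.2438]
eef_rot: [-90.1, -0.0, 85.7]
wrist_force: [0.1, -0.3, -0.1]
width: 0.587
[ 0.39478763 -0.00075573  0.24381347] [ 0.08123052 -0.27965744 -0.10622537]
[422.53977846 195.81489813] [420.49554004 215.08073073]
[330.0929112 155.4261891] [329.71055275 174.30450387]
```

View pics/f.png

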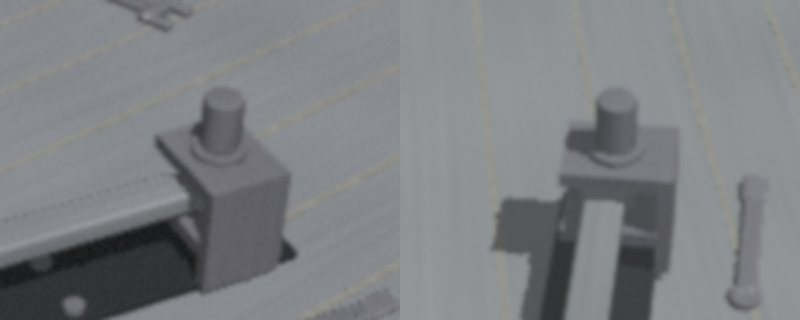

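Both views show the pin upright with its collar flat on the upper ear, the arm home in the bracket, and the gripper clear. Handing in.

```bash
python3 -c "
from h import *
print(ticket.job_done())"
```

```text
the job is handed in; nothing more can be done
None
```

The tow arm is home in the lock bracket, and the longest pin is through ear, arm eye and lower ear with its collar on the bracket. I let go of it, backed away and handed the job in at about 22 s of the 64 s allowed.

**Arm:** I pushed it shut with closed fingers until the end stop pushed back with about 8 N. A close wrist picture then showed the ear hole, arm eye and lower ear lined up.

**Pin:** It went down with no notable force until the collar touched. The tool was then at z 0.0946 m, against the 0.0943 m I calculated for a fully seated pin, with about 9 N of contact force.

**Last checks:** The scene and side pictures both show the pin upright, the collar flat on the ear and the arm home. The gripper was well clear and the wrist force was about zero.

**What went wrong or disagreed:**
- **Joint limit:** Early on, joint 6 reached its 180° limit, so one move stopped short and tilted about 4°. Nothing was touched, and I turned the tool half a turn to the equivalent pose.
- **Measurements:** The pivot-to-hole distance came out at 216–218 mm instead of 220 mm, and the single-view position estimates differed by several millimetres. The final positions came from the wrist camera at close range.

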